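Close the cleaner canister and hang it on the free double hook

ROBOT

A 7-joint arm with a two-finger parallel gripper is mounted at the origin on the work surface. World frame = base frame: x ahead of the robot, y to its left, z up, the work surface at z = 0. Lengths are in mm, angles in rad, forces in N, time in s.
With the tool pointing down it reaches from about 425 to 1025 mm from the base axis. Payload 3.6 kg.
Tool frame: the origin (TCP) lies midway between the tips of the shut fingers; the grasp point (between the pads) lies 19 mm behind it; z points along the fingers, y is the line along which they close (so a half turn about z gives the same grasp; the last joint's range is limited). The gripper opens to 85 mm and grips with 20 to 120 N. Pads are 22 mm wide; open, the fingers measure 114 mm over their backs; the gripper's body (76 mm by 85 mm) begins 54 mm behind the grasp point. The pads swing forward as they close: fully open they stand 13 mm farther back than shut.
Start: joints at [1.151, 0.591, 0.048, 1.609, -0.033, 0.943, -0.034], TCP at [232.049, -686.864, 206.002] pointing down, gripper open.
Joint ranges: [-2.69, 2.69], [-0.47, 2.24], [-1.27, 1.36], [0.19, 2.51], [-1.53, 4.68], [0.08, 2.07], [-3.09, 3.09]. Speed limits (rad/s): [2.57, 2.57, 3.14, 3.14, 3.14, 3.14, 3.14].

INTERFACE

Orientations are given as a unit quaternion [x, y, z, w].
In Python, from workcell import ctrl, move_gripper, planner, imaging gives the robot as it stands. Calls block until the motion is done:
- ctrl.reach(position, orientation): joint-space move of the TCP to a pose.
- ctrl.move_l(position, rot=None, v=150, force_limit=None): straight line of the TCP; rot=None keeps the orientation; v is the mean speed in mm/s. With force_limit (N) it stops when the force on the tool has changed by that much, and returns True; else False.
- ctrl.goto_joints(angles): joint-space move.
- move_gripper(opening): finger opening in mm; the grip force is fixed at half the most; returns when the fingers have stopped.
- ctrl.wait(seconds).
- planner.ik(position, orientation): joint angles nearest the present ones, or None.
- ctrl.sense(): the state.
- imaging.grab_frame(name): name is "scene" or "top" or "wrist"; returns (picture, depth): 480x640x3 uint8, blue, green, red; 480x640 float32, mm along the optical axis (not along the pixel's ray), 0 where there is no reading.
- imaging.calibration(name): a dict with "mtx" (3x3 intrinsics, pixels), "eye" and "orientation" of the camera in the world; the wrist camera has in their place "hand_eye" (4x4, takes a point from camera to tool coordinates, whose origin is the TCP and whose axes are the flange's). Camera axes: x right, y up, looking along -z (the intrinsics and any distortion apply to the point x, -y, -z); pixel columns grow to the right and rows downward; lengths in mm; the calibration is good to about 2 mm. The wrist camera is an equidistant fisheye: a pixel r from the principal point sees the ray r / f radians off the axis. A picture is of the moment at which its call begins: read the wrist's pose just before it. calibration takes no time and is no camera call.
A pose or a line that the arm cannot do raises ctrl.PlanningError and nothing moves.
- ctrl.sign_off(): hands the job in; it is judged then, once.
The state is a dict: "clock": time; "joints": joint angles; "joint_vel": joint speeds; "joint_efforts": joint torques, N m; "ee_pos": TCP position; "tool_rot": TCP orientation; "contact_force": force on the tool from outside, world axes, zero at the start; "torque": the same for the moment, N m; "width": finger opening in mm; "finger_force": force on a finger pad.
Only numpy, scipy, OpenCV 4.12 (cv2) and the standard library are available. Lean on these libraries where they do the work, as an engineer would, in place of code of your own. Each camera call takes 0.05 s, during which the arm holds its last target. There are 200 camera calls.

TASK

Put the cleaner canister away: while it stands on the bench, screw its cap fully shut (clockwise), then hang it up by its handle on the empty double hook, the handle resting on both prongs behind their upturned tips. Keep the canister upright all the way, leave the other things where they are, and let go of it when it hangs still.

Things in the scene. Friction and masses are not known exactly. Their poses are not given: they have to be found in the camera images.
- can: The canister: loose grey metal tank, 200 long (its x) x 80 wide (y) x 90 mm high, about 0.6 kg, on the bench. Origin: centre of its underside, z up. Rigid round bar handle, 12 mm thick, along its x: centre line at y 0, z 150, between uprights at x -57 and +45 mm; 54 mm free height under the bar. Cap on the tank top at x +76 mm. Centre of mass near x 0, z 50 mm.
- can_bar (a point): Middle of the canister's handle bar, on its centre line (canister x -6, y 0, z 150 mm); axes as the canister's.
- can_cap (a joint): Turn of the canister's captive screw cap in rad: 0 = fully shut (stop), growing anticlockwise seen from above as it is unscrewed, to 1.6 at most. It stays where it is left; it only turns and does not rise or come off.
- cap_top (a point): Centre of the top face of the cap: round, black, 42 mm in diameter, 24 mm high, its top 120 mm above the canister's underside and 30 mm above the tank top. z up, x along the grey rib (4 mm high) that runs outward from the cap's middle. When shut, the rib points along the canister's +x: in line with the handle, away from it.
- free_stand: The empty double hook: fixed steel stand. Origin on the bench below where a hung bar rests; two 10 mm prongs at y -25 and +25 mm point along its -x (to the robot). Prong tops at z 214 mm, level from x +95 to -30 mm, then turned up to tips at x -34, z 232 mm. Post at x 100 to 130, y -15 to 15, crosspiece at its top, to z 219 mm. Base plate x -40 to 150, y -75 to 75, 10 mm thick.
- free_stand_rest (a point): On the empty stand: where the middle of a hung 12 mm handle bar lies, 220 mm above the bench, midway between the prongs and 34 mm behind the tips; the bar then runs along the stand's y. Axes as the stand's.
- used_stand: The other stand, on whose double hook the pail hangs. Shape, size and origin are the same as the empty stand's. Leave it alone.
- pail: Bystander: open aluminium pail, 115 (its x) x 70 x 65 mm, with a bar handle along its x at z 110 mm, hanging on the other stand. Origin: centre of its underside.
- flask: Bystander: white plastic bottle with a black cap, 60 mm in diameter, 150 mm high, upright on the bench. Origin: centre of its underside.
- casting: Bystander: heavy round metal casting, 110 mm in diameter, 46 mm high, flat on the bench. Origin: centre of its underside.
- brush: Bystander: hand brush about 160 mm long (its x), lying on the bench beyond the stands. Origin: underside of its middle.
There are look-alikes about, which are no part of the job. Leave any green or yellow look-alike of the free_stand alone. Several things have the shape of the can; the one meant has the colours described above.

How it is judged (in metres and radians):
On the way, in this order (a step that is already met when the one before it is completed fails the run):
1. the cap is screwed shut (within 0.12 rad of its stop) while the canister stands on the bench (value of joint can_cap below 0.12 rad and height (world z) of can below 0.01 m), for 0.2 s.
2. the canister, cap shut, is lifted clear of the bench (height (world z) of can above 0.03 m and value of joint can_cap below 0.15 rad), for 0.2 s.
At the end, for the whole second after the job is handed in: The canister hangs still from the empty double hook: handle bar on both prongs between tips and post (bar middle 212 to 228 mm above the bench, within 30 mm of midway between the prongs), upright within 0.15 rad, weight on the stand, cap shut within 0.15 rad (x of can_bar in the frame of free_stand between -0.028 and 0.065 m and y of can_bar in the frame of free_stand between -0.03 and 0.03 m and z of can_bar in the frame of free_stand between 0.212 and 0.228 m and value of joint can_cap below 0.15 rad and angle between can's own z axis and vertical below 0.15 rad and contact force between can and free_stand above 2 N and linear speed of can below 0.03 m/s and angular speed of can below 0.2 rad/s); the robot touches nothing.
It fails at once if the hanging pail is moved more than 30 mm (distance of pail from where it was at the start of the episode above 0.03 m).
It fails at once if the plastic bottle is moved more than 30 mm (distance of flask from where it was at the start of the episode above 0.03 m).
It fails at once if the round casting is moved more than 30 mm (distance of casting from where it was at the start of the episode above 0.03 m).
It fails at once if the brush is moved more than 30 mm (distance of brush from where it was at the start of the episode above 0.03 m).
It fails at once if the canister is tipped more than 0.6 rad (angle between can's own z axis and vertical above 0.6 rad).
It also fails if it takes over 56 s, if anything falls off the work surface, if the arm or the gripper's body presses on something with over 40 N, if the wrist force passes 120 N, or if a joint passes its speed limit or range.

## Working session

There is one attempt and no reset: what is moved stays moved. The work goes in short steps, each a Python script; the robot and the scene stay as the last script left them, time stands still between calls to the robot, and variables do not carry over. Pictures are saved under pics/ and viewed, at most 10 in all, crops included, and the job is handed in when it is done.

```bash
ls; mkdir -p pics
python3 - <<'E'
from workcell import ctrl, imaging
import cv2, numpy as np
for n in ("scene","top"):
    im,d=imaging.grab_frame(n); cv2.imwrite(f"pics/{n}0.png",im); np.savez(f"{n}0.npz",im=im,d=d)
    print(n,imaging.calibration(n), (d>0).mean())
print(imaging.calibration("wrist")); print(ctrl.sense())
E
```

```text
pics
scene {'mtx': array([[494.76108746,   0.        , 330.73255156],
       [  0.        , 494.76108746, 244.77909   ],
       [  0.        ,   0.        ,   1.        ]]), 'eye': array([1535.76266637, -582.01399093, 1148.95007767]), 'orientation': array([0.35108131, 0.22795121, 0.51079882, 0.75090926])} 0.9817317708333333
top {'mtx': array([[589.87356124,   0.        , 320.09767884],
       [  0.        , 589.87356124, 231.29067945],
       [  0.        ,   0.        ,   1.        ]]), 'eye': array([ 226.71586825, -148.47056228, 1975.56575361]), 'orientation': array([-0.04751952,  0.03564548,  0.7064541 , -0.70526159])} 0.995927734375
{'mtx': array([[371.64829954,   0.        , 311.99362291],
       [  0.        , 371.64829954, 242.82739905],
       [  0.        ,   0.        ,   1.        ]]), 'hand_eye': array([[-2.45920277e-04,  9.44774884e-01,  3.27719939e-01,
         8.41986424e+01],
       [ 9.99998758e-01,  7.42442389e-04, -1.38997020e-03,
         1.78959767e-01],
       [-1.55652211e-03,  3.27719190e-01, -9.44773893e-01,
        -1.66645853e+02],
       [ 0.00000000e+00,  0.00000000e+00,  0.00000000e+00,
         1.00000000e+00]])}
{'clock': 0.1, 'joints': array([ 1.15149048,  0.59204658,  0.04832903,  1.609708  , -0.03330199,
        0.94270818, -0.0336926 ]), 'joint_vel': array([-0.00083236, -0.00102695,  0.00048614, -0.00516587,  0.00075634,
       -0.0003664 , -0.0011264 ]), 'joint_efforts': array([ 4.14412774e-03, -5.49997973e+01,  1.55295778e+00, -1.98824662e+01,
        9.70027701e-03,  3.77697812e-03, -1.25734960e-05]), 'ee_pos': array([ 231.78491195, -686.09709223,  204.93687153]), 'tool_rot': array([ 9.86754788e-01,  1.62215667e-01, -2.30587121e-04, -1.00632789e-03]), 'contact_force': array([ 0.82240873, -0.19812709, -0.23203327]), 'torque': array([-0.01726926,  0.00749389, -0.0164111 ]), 'finger_force': 0.0, 'width': 85.35022645082711}
```

View pics/scene0.png

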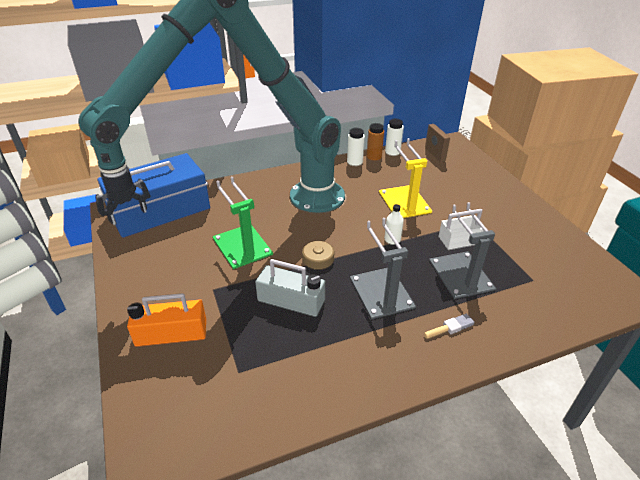

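View pics/top0.png

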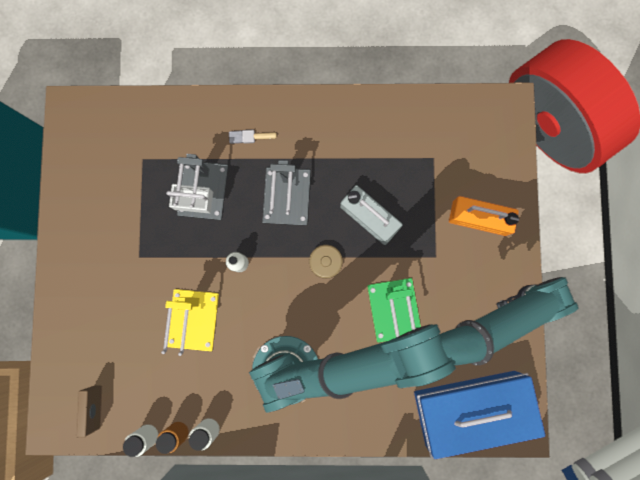

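The scene view shows two canister-shaped things: grey at scene (291,290) / top (371,214), and orange at scene (167,322) / top (485,216). The grey one with the black cap fits the description.

There are four stands:
- Bare grey at scene (385,285) / top (287,193).
- Grey with the pail at top (195,190).
- Green at top (395,310).
- Yellow at top (190,320).

The bare grey one is the target. I'll measure it and confirm with a crop.

```bash
cat > h.py <<'E'
import numpy as np, cv2
from scipy.spatial.transform import Rotation as R
from workcell import imaging
def cam(n):
    c=imaging.calibration(n); return c["mtx"],np.array(c["eye"]),R.from_quat(c["orientation"]).as_matrix()
def cloud(n,d):
    K,e,M=cam(n); v,u=np.mgrid[:480,:640]
    p=np.stack([(u-K[0,2])/K[0,0]*d,-(v-K[1,2])/K[1,1]*d,-d],-1)
    return p@M.T+e
def down(yaw):  # tool z down, tool x at yaw in world
    return (R.from_euler('z',yaw)*R.from_euler('x',np.pi)).as_quat()
E
python3 - <<'E'
from h import *
for n,(u0,u1,v0,v1) in (("top",(330,410,170,250)),("scene",(245,335,250,325))):
    f=np.load(n+"0.npz"); P=cloud(n,f["d"]); im=f["im"]
    box=np.zeros((480,640),bool); box[v0:v1,u0:u1]=1
    print(n,"bench z",np.median(P[...,2][box]), np.percentile(P[...,2][box],[2,98]))
    z=P[...,2]; hsv=cv2.cvtColor(im,cv2.COLOR_BGR2HSV)
    g=box&(abs(z-90)<12)&(hsv[...,2]>90); pts=P[g][:,:2].astype(np.float32); print("tank",len(pts),cv2.minAreaRect(pts),np.median(z[g]))
    b=box&(abs(z-150)<15); q=P[b]; print("bar",len(q),np.median(q,0)); 
    if len(q)>5:
        c=q[:,:2]-q[:,:2].mean(0); w=np.linalg.svd(c)[2][0]; print(q.mean(0),np.degrees(np.arctan2(w[1],w[0])),np.ptp(c@w))
    k=box&(abs(z-120)<12)&(hsv[...,2]<70); print("cap",k.sum(),P[k].mean(0), cv2.minEnclosingCircle(P[k][:,:2].astype(np.float32)))
f=np.load("top0.npz");P=cloud("top",f["d"]);z=P[...,2];box=np.zeros((480,640),bool);box[150:235,255:320]=1
s=box&(z>195)&(z<260);q=P[s];print("prong z",np.percentile(z[s],[1,50,99]),len(q),q.min(0),q.max(0))
b=box&(z>3)&(z<20);print("base",cv2.minAreaRect(P[b][:,:2].astype(np.float32)),np.median(z[b]))
box[:]=0;box[150:230,155:235]=1;s=box&(z>90)&(z<200)
print("pail/used",P[box&(z>60)].min(0),P[box&(z>60)].max(0))
a=cv2.resize(f["im"][150:260,260:420],None,fx=5,fy=5,interpolation=cv2.INTER_CUBIC);cv2.imwrite("pics/crop1.png",a)
E
```

```text
top bench z 3.995441273855022 [ -8.64056319 151.37731606]
tank 1191 ((507.36871337890625, -282.1585998535156), (198.70684814453125, 81.95565032958984), 49.045997619628906) 90.27259772032335
bar 136 [ 501.87233117 -288.87814602  154.48048618]
[ 501.6792683  -288.19340164  154.32181361] -131.46003897859444 112.77195202161238
cap 79 [ 557.03643347 -226.09070005  120.72891266] ((557.08544921875, -223.7735595703125), 19.37765121459961)
scene bench z 10.545965037500196 [ -0.83264652 153.90486183]
tank 1179 ((504.7831726074219, -281.9088439941406), (200.61024475097656, 85.73438262939453), 48.46113967895508) 92.01567092029882
bar 181 [ 503.73623557 -284.48913127  155.73592279]
[ 502.40564709 -285.41085306  153.78180883] 49.421743896232165 113.21652403888571
cap 62 [ 561.86925239 -226.17154788  117.49469103] ((552.2371215820312, -225.10009765625), 24.518590927124023)
prong z [198.49651043 215.17369177 232.44236746] 508 [485.30559571 -42.24670392 196.0195288 ] [652.76624157  31.34575661 239.78572999]
base ((595.6207275390625, -2.4733047485351562), (291.21417236328125, 219.05238342285156), 0.03408963978290558) 8.836331498521986
pail/used [ 226.71586825 -148.47056228   60.89652523] [ 677.86144243  349.02571075 1975.56575361]
```

View pics/crop1.png

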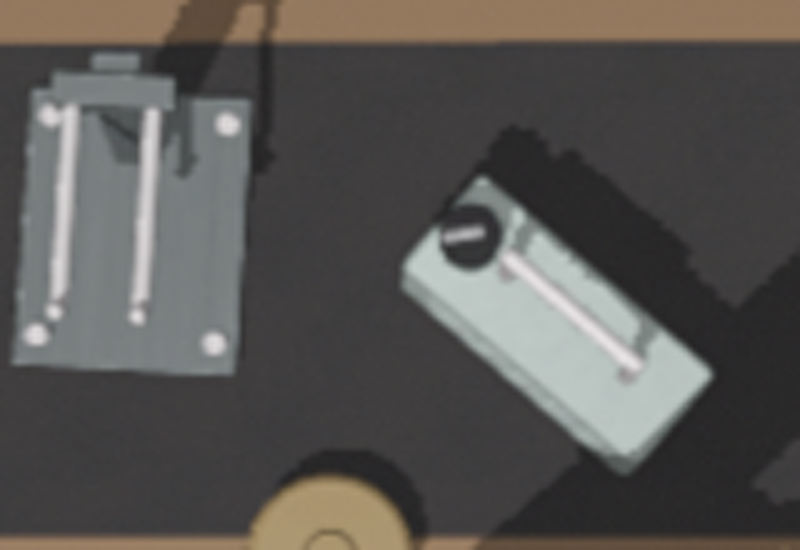

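The crop confirms the bare grey stand (prong tips at crop (55,312) and (137,317)) and the grey canister (black cap at (470,236), rib pointing left). Next are wrist views of the cap and the stand.

```bash
cat >> h.py <<'E'
def wrist(name):
    from workcell import ctrl
    s=ctrl.sense(); im,d=imaging.grab_frame("wrist"); c=imaging.calibration("wrist"); K=c["mtx"]
    T=np.eye(4); T[:3,:3]=R.from_quat(s["tool_rot"]).as_matrix(); T[:3,3]=s["ee_pos"]; T=T@c["hand_eye"]
    np.savez(name+".npz",im=im,d=d,K=K,T=T); cv2.imwrite(f"pics/{name}.png",im); return wcloud(name)
def wray(name):
    f=np.load(name+".npz"); K,T=f["K"],f["T"]; v,u=np.mgrid[:480,:640]
    a=(u-K[0,2])/K[0,0]; b=(v-K[1,2])/K[1,1]; t=np.hypot(a,b)+1e-9; k=np.tan(np.minimum(t,1.4))/t
    return f,np.stack([a*k,-b*k,-np.ones_like(a)],-1)@T[:3,:3].T,T[:3,3]
def wcloud(name):
    f,r,e=wray(name); return f["im"],f["d"],r*f["d"][...,None]+e
def onplane(name,z):
    f,r,e=wray(name); return r*((z-e[2])/r[...,2])[...,None]+e
E
python3 - <<'E'
from h import *
from workcell import ctrl, planner, move_gripper
yaw=np.radians(49)
for y in (yaw,yaw+np.pi,yaw-np.pi):
    print(y,planner.ik([557,-226,230],down(y)), planner.ik([557,-226,95],down(y)))
for y in (0,np.pi,-3.1): print(y,planner.ik([520,-5,330],down(y)))
ctrl.reach([557,-226,230],down(yaw)); ctrl.wait(.3); wrist("w_cap")
ctrl.reach([520,-5,330],down(0)); ctrl.wait(.3); wrist("w_stand")
print(ctrl.sense()["clock"],ctrl.sense()["ee_pos"])
a=[cv2.resize(cv2.imread(f"pics/{n}.png"),(400,300)) for n in("w_cap","w_stand")]
cv2.imwrite("pics/w1.png",np.hstack(a))
E
```

```text
0.8552113334772214 [ 0.44234664  0.41316387 -0.17891483  1.86776414  0.09372333  0.86871911
 -0.49800978] [ 0.39150444  0.58257566 -0.11412531  1.97035562  0.11208361  0.59457332
 -0.51247656]
3.9968039870670147 [ 1.02731445  0.61857883 -1.07021512  1.84353014  0.62197743  1.06160639
  2.13765408] [-0.14948677  0.68899529  0.6813804   1.99431903 -0.67455382  0.69602754
 -2.89695833]
-2.2863813201125716 [ 1.02731445  0.61857883 -1.07021512  1.84353014  0.62197743  1.06160639
  2.13765408] [-0.14948677  0.68899529  0.6813804   1.99431903 -0.67455382  0.69602754
 -2.89695833]
0 [ 0.16463264  0.20814958 -0.28863387  1.91327871  0.06868352  1.02958568
 -1.72432232]
3.141592653589793 [ 0.65643299  0.29970976 -0.91589232  1.89554525  0.26938545  1.07551928
  1.20301225]
-3.1 [ 0.66684156  0.3036441  -0.93085761  1.89522083  0.27576415  1.07763433
  1.23777515]
3.9167 [520.03865601  -5.64152525 329.66550638]
```

View pics/w1.png

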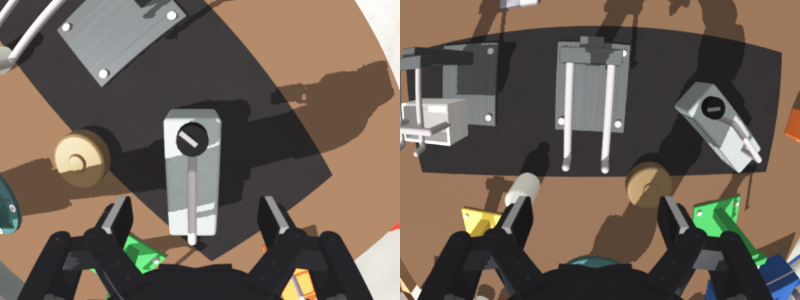

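The left view shows the canister from above, with the cap at (191,139) and the rib pointing up-left, roughly 50° open. The right view shows the prongs, with tips at (566,168) and (605,172). Next I'll get the numbers.

Run:
```python
from h import *
im,d,P=wcloud("w_cap"); hsv=cv2.cvtColor(im,cv2.COLOR_BGR2HSV); v,u=np.mgrid[:480,:640]; z=P[...,2]
near=(np.hypot(u-306,v-222)<35)&(d>0)
for h in (120,):
    Q=onplane("w_cap",h); blk=((hsv[...,2]<75)&near).astype(np.uint8)
    blk=cv2.morphologyEx(blk,cv2.MORPH_CLOSE,np.ones((15,15)))
    blk&=((z>105)|(d==0)).astype(np.uint8)
    q=Q[blk>0][:,:2].astype(np.float32); print("cap circle",cv2.minEnclosingCircle(q),q.mean(0),np.median(z[blk>0]))
    c=np.array(cv2.minEnclosingCircle(q)[0])
Q=onplane("w_cap",122); rib=(hsv[...,2]>95)&(np.hypot(*(np.moveaxis(Q[...,:2],-1,0)-c[:,None,None]))<19)&(z>105)
r=Q[rib][:,:2]; m=r.mean(0); w=np.linalg.svd(r-m)[2][0]; w*=np.sign(w@(m-c)) or 1
t=(r-c)@w; print("rib",rib.sum(),"mean off",m-c,"ang",np.degrees(np.arctan2(w[1],w[0])),"span",t.min(),t.max())
# tank top + bar
reg=(u>230)&(u<380)&(v>160)&(v<400)
g=reg&(abs(z-90)<6)&(hsv[...,2]>60); n=(g.astype(np.uint8)); print("tank",g.sum(),cv2.minAreaRect(P[g][:,:2].astype(np.float32)),np.median(z[g]))
b=reg&(z>146)&(z<162); q=P[b]; m=q.mean(0); w=np.linalg.svd(q[:,:2]-m[:2])[2][0]; print("bar",b.sum(),m,np.degrees(np.arctan2(w[1],w[0])),((q[:,:2]-m[:2])@w).min(),((q[:,:2]-m[:2])@w).max(),"ztop",np.percentile(z[b],[50,95]))
# stand
im,d,P=wcloud("w_stand"); z=P[...,2]
x,y=P[...,0],P[...,1]
s=(d>0)&(z>206)&(z<222)&(x>500)&(x<600)&(abs(y)<60)
ys=y[s]; mid=(ys.min()+ys.max())/2; print("prongs",s.sum(),ys.min(),ys.max(),np.median(z[s]))
L=[]
for side in (ys<mid,ys>=mid):
    q=P[s][side][:,:2]; m=q.mean(0); w=np.linalg.svd(q-m)[2][0]; w*=np.sign(w[0]); L.append((m,w)); print(m,np.degrees(np.arctan2(w[1],w[0])),len(q))
T=(d>0)&(z>225)&(z<245)&(x<540)&(x>460)&(abs(y)<60)
for side in (y<mid,y>=mid):
    q=P[T&side]; print("tip",len(q),q.mean(0) if len(q) else None, q[:,0].min() if len(q) else None)
c=(d>0)&(z>212)&(z<226)&(x>600)&(x<690)&(abs(y)<60); print("crosspiece",cv2.minAreaRect(P[c][:,:2].astype(np.float32)),P[c].min(0),P[c].max(0))
```

```text
cap circle ((556.657470703125, -221.40391540527344), 21.524568557739258) [ 557.0624  -221.51556] 118.79500232648334
rib 333 mean off [-2.58140885  4.28599835] ang 98.73915543194694 span -9.191744912320827 18.144402426969055
tank 11395 ((505.3823547363281, -280.053955078125), (198.7847442626953, 80.04705047607422), 48.75477600097656) 88.65115733229027
bar 1810 [ 506.17290966 -279.09306514  153.43337075] -131.0575437445908 -49.1890854419071 63.2369745247397 ztop [153.78119194 155.29753804]
prongs 3116 -29.716118577593846 33.81502673863668 211.83993927003377
[552.12810789 -22.45115124] -3.265556845284006 1589
[552.23614047  26.85297173] -3.1017359872158794 1527
tip 119 [488.77855116 -18.83141915 228.83105713] 482.89315315593444
tip 128 [491.28223217  30.58483295 228.61670348] 486.151912223921
crosspiece ((618.6769409179688, -1.7211189270019531), (75.1240005493164, 38.95399475097656), 88.27568817138672) [600.0097611  -39.33218729 212.00874373] [639.14613579  35.7188618  220.3494567 ]
```

Measured values:
- Cap at (556.3, -222), about 0.87 rad open.
- Canister yaw 48.8°.
- Rest point about (524, 4), stand yaw -3.2°.

Next I'll turn the cap.

Run:
```python
from h import *
from workcell import ctrl, move_gripper
c=[556.3,-222.]; yc=48.8
ctrl.reach([*c,230],down(np.radians(yc+27)))
print("hit",ctrl.move_l([*c,90],v=120,force_limit=12), ctrl.sense()["ee_pos"])
move_gripper(30); s=ctrl.sense(); print("w",s["width"],s["finger_force"],s["contact_force"],s["torque"]); t0=s["torque"][2]
a=27
while a>-33:
    a-=5; ctrl.move_l([*c,90],rot=down(np.radians(yc+a)),v=40); ctrl.wait(.05); s=ctrl.sense()
    print(a,round(s["clock"],2),np.round(s["torque"],2),np.round(s["contact_force"],1),np.round(s["ee_pos"],1))
    if a<-15 and abs(s["torque"][2]-t0)>0.6: break
ctrl.wait(.2); s=ctrl.sense();print(s["width"],s["clock"])
```

```text
hit False [ 556.96745855 -222.1989061    90.74168507]
w 37.36380419322073 59.403648376464844 [-2.40066623  0.26938365  5.4988122 ] [ 0.18657867  0.46759014 -0.04626503]
22 7.51 [ 0.19  0.32 -0.02] [-2.4  0.8  5.6] [ 555.9 -221.8   90.8]
17 7.81 [0.14 0.41 0.01] [-1.8  1.5  5.3] [ 556.  -221.8   90.8]
12 8.11 [ 0.13  0.32 -0.06] [-1.1  1.   4.7] [ 556.1 -221.8   90.8]
7 8.41 [ 0.11  0.31 -0.05] [-2.6  1.   5.4] [ 556.1 -221.9   90.8]
2 8.71 [ 0.06  0.32 -0.04] [-1.7  0.9  5. ] [ 556.2 -221.9   90.8]
-3 9.01 [ 0.05  0.35 -0.12] [-2.4  0.6  5.3] [ 556.2 -222.    90.8]
-8 9.31 [-0.04  0.28 -0.03] [-1.4  0.8  5.6] [ 556.3 -222.1   90.8]
-13 9.61 [ 0.03  0.28 -0.01] [-1.8  0.3  5.6] [ 556.3 -222.2   90.8]
-18 9.91 [ 0.01  0.3  -0.07] [-0.9  0.8  4.6] [ 556.4 -222.2   90.8]
-23 10.21 [-0.12  0.23 -0.06] [-1.9  0.1  4.5] [ 556.4 -222.3   90.8]
-28 10.51 [-0.46 -0.17 -0.01] [ 0.1 -1.3  4.8] [ 557.6 -223.    90.8]
-33 10.81 [-0.64 -0.31 -0.08] [ 2.4 -1.7  5.8] [ 557.9 -223.2   90.8]
37.58684226529208 11.0083
```

```bash
cat > look.py <<'E'
from h import *
from workcell import ctrl
def measure(n,c0):
    im,d,P=wrist(n); hsv=cv2.cvtColor(im,cv2.COLOR_BGR2HSV); z=P[...,2]; ok=d>0
    dist=lambda Q:np.hypot(Q[...,0]-c0[0],Q[...,1]-c0[1])
    g=ok&(abs(z-90)<6)&(hsv[...,2]>60)&(dist(P)<190); lab=cv2.connectedComponentsWithStats(g.astype(np.uint8))
    k=1+lab[2][1:,4].argmax(); rect=cv2.minAreaRect(P[lab[1]==k][:,:2].astype(np.float32)); print("tank",rect)
    b=ok&(z>146)&(z<162)&(dist(P)<150); q=P[b]; m=q.mean(0); w=np.linalg.svd(q[:,:2]-m[:2])[2][0]; w*=np.sign(w@(np.array(c0)-m[:2]))
    t=(q[:,:2]-m[:2])@w; byaw=np.degrees(np.arctan2(w[1],w[0])); print("bar yaw",byaw,"centre",m[:2]+w*(t.min()+t.max())/2,np.ptp(t))
    Q=onplane(n,120); blk=((hsv[...,2]<75)&(dist(Q)<32)&(z>105)).astype(np.uint8); blk=cv2.morphologyEx(blk,cv2.MORPH_CLOSE,np.ones((15,15)))
    c,r=cv2.minEnclosingCircle(Q[blk>0][:,:2].astype(np.float32)); print("cap",c,r)
    Q=onplane(n,122); rib=(hsv[...,2]>95)&(np.hypot(Q[...,0]-c[0],Q[...,1]-c[1])<19)&(z>105)
    r=Q[rib][:,:2]; m=r.mean(0); w=np.linalg.svd(r-m)[2][0]; w*=np.sign(w@(m-np.array(c)))
    ry=np.degrees(np.arctan2(w[1],w[0])); print("rib",ry,rib.sum(),"cap angle rad",np.radians(ry-byaw),ctrl.sense()["clock"])
E
python3 - <<'E'
from look import *
from workcell import move_gripper
move_gripper(85); ctrl.move_l([556.3,-222,230],v=200); ctrl.reach([556.3,-222,230],down(np.radians(48.8))); ctrl.wait(.3)
measure("w_cap2",[556.3,-222])
cv2.imwrite("pics/c2.png",cv2.resize(cv2.imread("pics/w_cap2.png")[150:400,200:420],None,fx=2,fy=2))
E
```

```text
tank ((497.1609802246094, -270.98553466796875), (199.81851196289062, 80.10379791259766), 38.79528045654297)
bar yaw 38.73745583524085 centre [ 493.18051475 -273.61128296] 111.40005719888663
cap (557.3887329101562, -220.9609832763672) 22.08527374267578
rib 39.59388852188614 273 cap angle rad 0.014947570203661208 13.2833
```

View pics/c2.png

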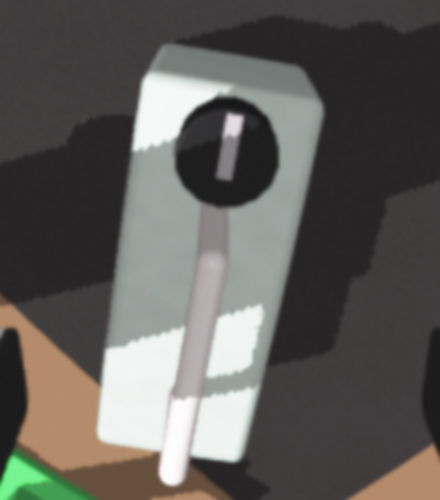

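The cap is shut: the rib lines up with the bar at 0.015 rad, at crop (230,145). At the stop the canister turned 10° to yaw 38.8°. Next I'll grip the bar, lift, and carry to the pre-hang point.

Run:
```python
from look import *
from workcell import move_gripper, planner
yb=np.radians(38.8); yf=np.radians(86.8); B=[492.8,-274.2]
print(planner.ik([452,8,231],down(yf)),planner.ik([532,3.5,201],down(yf)))
ctrl.move_l([*B,235],rot=down(yb),v=150)
print("hit",ctrl.move_l([*B,131],v=120,force_limit=12)); move_gripper(5); s=ctrl.sense(); print(s["width"],s["finger_force"],s["ee_pos"],s["contact_force"])
ctrl.move_l([*B,231],v=80); s=ctrl.sense(); print(s["ee_pos"],s["contact_force"],s["torque"],s["width"])
ctrl.move_l([450,-150,231],rot=down(yf),v=100); ctrl.move_l([452,8,231],v=100); ctrl.wait(.4)
s=ctrl.sense(); print(s["clock"],s["ee_pos"],s["joints"])
im,d,P=wrist("w_pre"); z=P[...,2]
b=(d>0)&(abs(z-195)<30)&(P[...,0]>380)&(P[...,0]<500)&(abs(P[...,1])<140); print("tank?",b.sum(),cv2.minAreaRect(P[b][:,:2].astype(np.float32)),np.percentile(z[b],[5,50,95]))
i2,d2=imaging.grab_frame("scene"); np.savez("scene1.npz",im=i2,d=d2)
cv2.imwrite("pics/pre.png",np.hstack([cv2.resize(im,(400,300)),cv2.resize(i2[150:375,280:580],(400,300))]))
```

```text
[ 0.03312422  0.2187046  -0.17768269  2.16922385  0.05582394  0.75777947
 -0.23683035] [ 0.02828146  0.36061235 -0.15408208  2.04247775  0.08004503  0.7440175
 -0.23083351]
hit False
5.07236127872089 0.0 [ 492.79019705 -274.19314223  130.97879092] [0.94412848 0.91194049 0.04332486]
[ 492.37965714 -273.97200488  230.37857477] [-0.67541874 -0.40245516 -0.66683838] [ 0.0357217  -0.05378918  0.02604483] 4.824166830649292
20.7333 [452.00772631   7.88402284 230.99834309] [ 0.05258265  0.21977743 -0.20031105  2.16846183  0.06313505  0.75860728
 -0.24496079]
tank? 651 ((491.06500244140625, 6.571174621582031), (17.820444107055664, 59.871421813964844), 0.029954392462968826) [208.21805391 213.20797723 224.07630031]
```

View pics/pre.png

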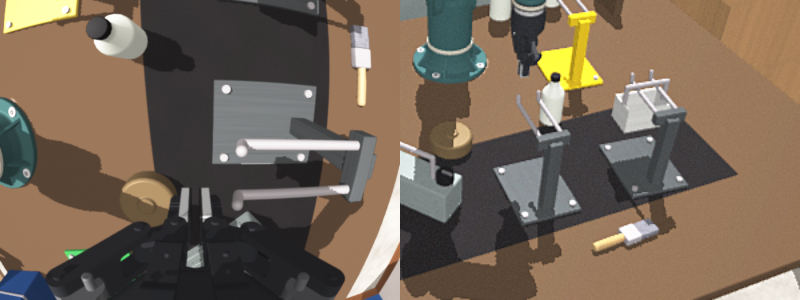

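The grip missed: the width closed to 5 mm with no finger force, and the canister still stands on the bench at about right-half (430,190). I'll look at it again.

Run:
```python
from look import *
from workcell import move_gripper
ctrl.reach([545,-230,290],down(np.radians(38.8))); move_gripper(85); ctrl.wait(.2)
measure("w_cap3",[557,-221])
im,d=imaging.grab_frame("scene"); P=cloud("scene",d); z=P[...,2]
b=(abs(z-150)<12)&(abs(P[...,0]-500)<90)&(abs(P[...,1]+275)<90); q=P[b]; m=q.mean(0); w=np.linalg.svd(q[:,:2]-m[:2])[2][0]; print("scene bar",m,np.degrees(np.arctan2(w[1],w[0])))
cv2.imwrite("pics/s3.png",np.hstack([cv2.resize(cv2.imread("pics/w_cap3.png"),(400,300)),cv2.resize(im[235:325,240:360],(400,300))]))
```

```text
tank ((497.38897705078125, -270.7787170410156), (198.2017364501953, 79.75493621826172), 39.0731086730957)
bar yaw 38.69064295177657 centre [ 492.75537713 -274.39934165] 112.42509751885449
cap (557.799560546875, -222.75454711914062) 21.242528915405273
rib 38.846886362001435 198 cap angle rad 0.0027269619429681085 22.8583
scene bar [ 493.85397597 -275.38660184  154.37755664] 38.221449694521276
```

View pics/s3.png

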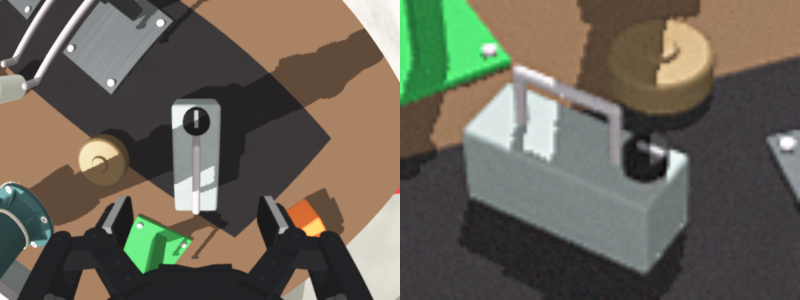

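The canister hasn't moved and the gripper pose matched the bar. The width reading also ran about 5 mm low on the cap (37.4 for 42 mm), so a 5 mm command probably left the 12 mm bar loose. I'll retry with the gripper closed fully and check the grip before lifting.

Run:
```python
from look import *
from workcell import move_gripper, planner
yb=np.radians(38.8); B=[493,-274.3]
ctrl.move_l([*B,235],rot=down(yb),v=200); print("open",ctrl.sense()["width"])
print("hit",ctrl.move_l([*B,131],v=130,force_limit=12)); 
wrist("g0"); move_gripper(0); s=ctrl.sense(); print(s["clock"],s["width"],s["finger_force"],s["ee_pos"],s["contact_force"]); wrist("g1")
if s["finger_force"]>20:
    ctrl.move_l([*B,146],v=40); s=ctrl.sense(); print(s["ee_pos"],s["contact_force"],s["width"],s["finger_force"])
a=[cv2.resize(cv2.imread(f"pics/{n}.png")[180:480,120:520],(400,300)) for n in("g0","g1")]
cv2.imwrite("pics/g.png",np.hstack(a))
```

```text
open 85.25539902939254
hit False
25.2667 -0.3275762802667194 0.0 [ 492.96470725 -274.29406895  130.95866121] [ 0.08238022 -0.75304538  0.49162743]
```

View pics/g.png

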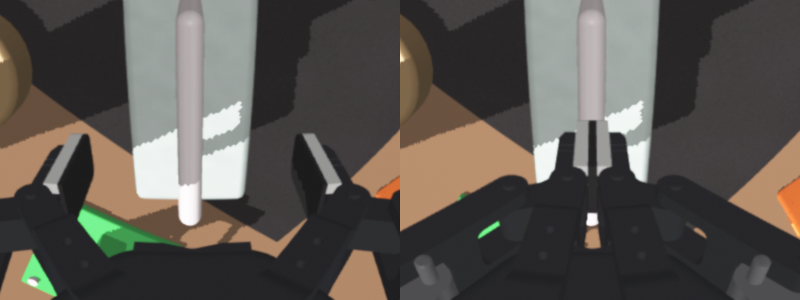

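The right half shows the shut fingers lying above the bar and hiding it, so the real tips are higher than the TCP reading suggests. I'll measure the tip position from wrist depth.

Run:
```python
from h import *
im,d,P=wcloud("g1"); f=np.load("g1.npz")
he=imaging.calibration("wrist")["hand_eye"]; Rt=f["T"][:3,:3]@he[:3,:3].T; tcp=f["T"][:3,3]-Rt@he[:3,3]
L=(P-tcp)@Rt
for u in (303,312,322):
    for v in range(280,352,6): print(u,v,im[v,u],round(float(d[v,u])),np.round(P[v,u],0),"tool",np.round(L[v,u],0))
im,d,P=wcloud("g0"); L=(P-tcp)@Rt
print([ (u,v,np.round(L[v,u])) for u,v in ((190,320),(200,340),(205,320),(165,370),(430,320))])
```

```text
303 280 [172 171 178] 158 [ 504. -261.  153.] tool [ 17.  -4. -22.]
303 286 [171 170 178] 159 [ 502. -262.  154.] tool [ 15.  -4. -23.]
303 292 [171 169 178] 161 [ 499. -264.  153.] tool [ 11.  -4. -22.]
303 298 [171 170 178] 161 [ 497. -266.  154.] tool [  9.  -4. -23.]
303 304 [155 156 156] 150 [ 499. -265.  164.] tool [ 11.  -3. -33.]
303 310 [155 156 156] 147 [ 499. -265.  167.] tool [ 10.  -3. -36.]
303 316 [155 156 156] 144 [ 498. -266.  171.] tool [ 10.  -3. -40.]
303 322 [155 156 157] 138 [ 499. -265.  177.] tool [ 10.  -3. -46.]
303 328 [155 156 156] 134 [ 499. -265.  181.] tool [ 10.  -3. -50.]
303 334 [155 156 156] 131 [ 499. -265.  185.] tool [ 10.  -3. -54.]
303 340 [155 156 156] 127 [ 499. -265.  189.] tool [ 10.  -3. -58.]
303 346 [184 185 186] 123 [ 499. -265.  193.] tool [ 10.  -3. -62.]
312 280 [183 182 190] 156 [ 507. -263.  155.] tool [ 18.   0. -25.]
312 286 [184 182 190] 159 [ 504. -265.  154.] tool [ 15.   0. -23.]
312 292 [183 181 190] 159 [ 502. -267.  154.] tool [ 12.   0. -24.]
312 298 [182 180 189] 160 [ 500. -269.  155.] tool [  9.   0. -24.]
312 304 [34 
[... 819 characters left out ...]
 164.] tool [ 11.   4. -33.]
322 310 [156 157 157] 148 [ 503. -271.  167.] tool [ 10.   4. -36.]
322 316 [155 157 157] 143 [ 504. -271.  172.] tool [ 10.   4. -41.]
322 322 [155 156 156] 138 [ 504. -271.  177.] tool [ 11.   4. -46.]
322 328 [156 156 157] 135 [ 503. -271.  180.] tool [ 10.   4. -50.]
322 334 [155 156 156] 130 [ 504. -270.  186.] tool [ 11.   4. -55.]
322 340 [155 156 156] 126 [ 504. -270.  190.] tool [ 11.   4. -59.]
322 346 [184 185 187] 124 [ 503. -271.  192.] tool [ 10.   4. -61.]
[(190, 320, array([ 10., -47., -46.])), (200, 340, array([  6., -42., -53.])), (205, 320, array([  9., -42., -43.])), (165, 370, array([ 12., -46., -80.])), (430, 320, array([ 11.,  47., -47.]))]
```

The shut tips sit about 31 mm behind the reported TCP, so the real grasp point is TCP + 50 mm. I'll allow for that and grip lower.

Run:
```python
from look import *
from workcell import move_gripper, planner
yb=np.radians(38.8); yf=np.radians(86.8); B=[493,-274.3]
print(planner.ik([452,8,200],down(yf)) is not None,planner.ik([532,3.5,168],down(yf)) is not None)
move_gripper(85); print("hit",ctrl.move_l([*B,100],v=80,force_limit=12)); move_gripper(0)
s=ctrl.sense(); print(s["clock"],s["width"],s["finger_force"],s["ee_pos"],s["contact_force"])
if s["finger_force"]<20: raise SystemExit("no grip")
ctrl.move_l([*B,200],v=80); s=ctrl.sense(); print(s["ee_pos"],s["contact_force"],s["torque"],s["width"],s["finger_force"])
ctrl.move_l([450,-150,200],rot=down(yf),v=100); ctrl.move_l([452,8,200],v=100); ctrl.wait(.4)
s=ctrl.sense(); print(s["clock"],s["ee_pos"],s["contact_force"])
im,d,P=wrist("w_pre2"); z=P[...,2]
b=(d>0)&(z>244)&(z<266)&(P[...,0]>420)&(P[...,0]<485)&(P[...,1]>25)&(P[...,1]<75); q=P[b]
if len(q)>5: m=q.mean(0); w=np.linalg.svd(q[:,:2]-m[:2])[2][0]; print("bar",b.sum(),m,np.degrees(np.arctan2(w[1],w[0])),np.percentile(z[b],95),q[:,1].max())
t=(d>0)&(z>180)&(z<205)&(P[...,0]>400)&(P[...,0]<500)&(abs(P[...,1])<130);print("tank",t.sum(),np.median(P[t],0) if t.any() else 0)
i2,d2=imaging.grab_frame("scene")
cv2.imwrite("pics/pre2.png",np.hstack([cv2.resize(im,(400,300)),cv2.resize(i2[150:375,280:580],(400,300))]))
```

```text
True True
hit False
27.3083 10.238703014724775 58.35334539413452 [ 492.81875954 -274.05116412  100.21247175] [-0.88981846  0.45100459  3.40495725]
[ 492.51344178 -274.01750959  199.33972291] [ 3.49724878e-02  1.71576908e-03 -6.16994835e+00] [-0.04196656  0.05469704  0.05082794] 10.455224518116754 58.29101622104645
32.3083 [452.01371563   7.87666457 200.01065103] [ 0.1896819   1.02610416 -6.63938322]
bar 3847 [453.69254462  45.82588004 252.74113358] -93.17377573427073 254.8237668057493 64.06839073576197
tank 24853 [456.72271201  45.55170665 188.19882045]
```

View pics/pre2.png

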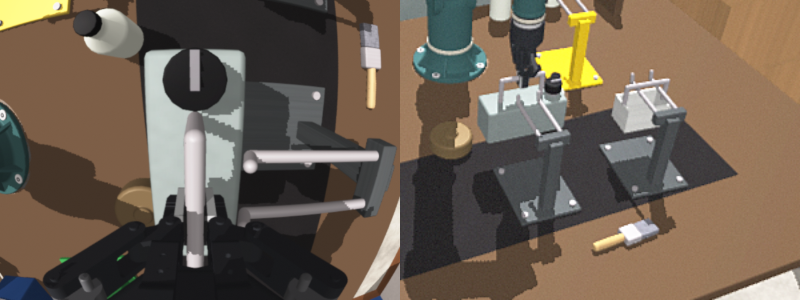

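The canister is held upright, with the bar at z≈249 and yaw 86.8°, between the prong tips at left-half (250,163) and (247,213). Next I'll insert, lower and release.

Run:
```python
from look import *
from workcell import move_gripper
X=[534,3.4]
print("hit in",ctrl.move_l([*X,200],v=70,force_limit=10)); s=ctrl.sense(); print(s["clock"],s["ee_pos"],s["contact_force"])
if s["ee_pos"][0]<530: raise SystemExit("blocked")
print("contact",ctrl.move_l([*X,164],v=30,force_limit=5)); s=ctrl.sense(); print(s["clock"],s["ee_pos"],s["contact_force"])
if s["ee_pos"][2]>178: raise SystemExit("too high")
move_gripper(85); ctrl.wait(.2); s=ctrl.sense(); print(s["width"],s["contact_force"])
ctrl.move_l([*X,330],v=100); ctrl.wait(1.0); s=ctrl.sense(); print(s["clock"],s["ee_pos"],s["contact_force"])
im,d,P=wrist("w_end"); z=P[...,2]
b=(d>0)&(z>218)&(z<235)&(P[...,0]>505)&(P[...,0]<580)&(abs(P[...,1])<62); q=P[b]; print("bar",b.sum(),q.mean(0),q.min(0),q.max(0))
i2,d2=imaging.grab_frame("scene")
cv2.imwrite("pics/end.png",np.hstack([cv2.resize(im,(400,300)),cv2.resize(i2[150:375,280:580],(400,300))]))
```

```text
hit in False
33.7333 [533.18727881   3.34798615 199.88139092] [-0.24236901  0.23868469 -4.67209388]
contact True
34.6583 [533.79093868   3.34967347 169.73491477] [-0.42852308  0.08750974  5.5194501 ]
85.07553060974742 [-1.33257522 -0.55282117  0.52677114]
38.3333 [534.00010847   3.38464933 330.01220802] [ 1.19613112  0.52685534 -0.21891912]
bar 1949 [533.84027037   6.65330422 223.30644587] [525.33330845 -53.51489458 218.2808916 ] [542.6694166   58.69630944 226.90241379]
```

View pics/end.png

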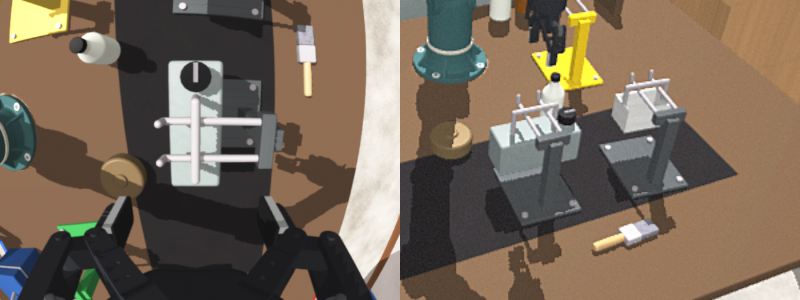

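The canister hangs level with its bar (left half, x≈195) across both prongs behind their tips (160,123) and (163,160). The bar middle is about 10 mm behind the rest point, the cap is shut, and the gripper is clear. I'll wait for it to settle and hand in.

Run:
```python
from workcell import ctrl
ctrl.wait(2.5); print(ctrl.sense()["clock"]); print(ctrl.sign_off())
```

```text
40.9333
the job is handed in; nothing more can be done
None
```

I screwed the cap shut on the bench, hung the canister on both prongs of the empty double hook, let go of it and handed the job in at 40.9 s; the first grip on the bar missed because the real fingertips sit about 31 mm behind the reported TCP, but that moved nothing, and the verdict was not shown to me.

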